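# Show the seal on a bud vase to the inspection camera

## Robot

A 6-joint arm with a two-finger parallel gripper is mounted at the origin on the work surface. World frame = base frame: x ahead of the robot, y to its left, z up, the work surface at z = 0. Lengths are in mm, angles in rad, forces in N, time in s.
With the tool pointing down it reaches from about 425 to 925 mm from the base axis. Payload 12.5 kg.
Tool frame: the origin (TCP) lies midway between the tips of the shut fingers; the grasp point (between the pads) lies 19 mm behind it (arm.hold_point_z is the distance from the TCP to the grasp point, in mm); z points along the fingers, y is the line along which they close (so a half turn about z gives the same grasp; the last joint's range is limited). The gripper opens to 85 mm and grips with 20 to 120 N. Pads are 22 mm wide; open, the fingers measure 114 mm over their backs; the gripper's body (76 mm by 85 mm) begins 54 mm behind the grasp point. The pads swing forward as they close: fully open they stand 13 mm farther back than shut.
Start: joints at [1.219, 0.491, 1.559, -0, 1.092, -0.106], TCP at [152.065, 606.239, 194.227] pointing down, gripper open.
Joint ranges: [-3.1, 3.1], [-0.84, 2.19], [0.05, 2.79], [-1.13, 4.28], [0.06, 2.93], [-2.69, 2.69]. Speed limits (rad/s): [2.22, 2.22, 2.79, 3.14, 3.14, 3.14].

## Interface

Orientations are given as a rotation vector (axis times angle).
In Python, from station import arm, effector, planner, eyes, job, monitor gives the robot as it stands. The module is installed in compiled form; this text tells all that it offers. Calls block until the motion is done:
- arm.move_to(position, orientation): joint-space move of the TCP to a pose.
- arm.movel(position, rot=None, feed=150): straight line of the TCP; rot=None keeps the orientation; feed is the mean speed in mm/s.
- arm.move_joints(angles): joint-space move.
- effector.gripper_open() and effector.grasp(): open the fingers fully, or close them until they stop; the grip force is fixed at half the most.
- arm.hold(seconds).
- planner.solve_ik(position, orientation): joint angles nearest the present ones, or None.
- eyes.snapshot(name): name is "side" or "top"; returns the picture (400x640x3 uint8, red, green, blue); there is no depth.
- eyes.camera_info(name): a dict with "camera_matrix" (3x3 intrinsics, pixels), "rvec" (rotation vector, rad) and "tvec" (3), from world to camera coordinates, as OpenCV has them. Camera axes: x right, y down, z forward; pixel columns grow to the right and rows downward; lengths in mm; the calibration is good to about 2 mm. A picture is of the moment at which its call begins. camera_info takes no time and is no camera call.
A pose or a line that the arm cannot do raises arm.PlanningError and nothing moves.
- job.close_job(): hands the job in; it is judged then, once.
Readings, each from a call of its own:
- monitor.read_time_s(): time.
- monitor.read_joint_positions(): joint angles.
- monitor.read_qvel(): joint speeds.
- monitor.read_tau(): joint torques, N m.
- monitor.read_position(): TCP position.
- monitor.read_tcp_rot(): TCP orientation.
- monitor.read_force(): force on the tool from outside, world axes, zero at the start.
- monitor.read_moment(): the same for the moment, N m.
- monitor.read_gripper_width(): finger opening in mm.
- monitor.read_gripper_force(): force on a finger pad.
Only numpy, scipy, OpenCV 4.12 (cv2) and the standard library are available. Lean on these libraries where they do the work, as an engineer would, in place of code of your own. Each camera call takes 0.05 s, during which the arm holds its last target. There are 200 camera calls.

## Task

Of the two slim clay vases lying on the ware board, take the one with the small round white seal on its side: roll it a quarter turn on the board so that the seal looks out sideways, then pick it up and show it to the inspection camera, with the vase level and the seal on the lens axis, square to the lens and about 15 cm in front of the glass. Finish while still holding it there, quite still and with nothing but the gripper touching it, and leave the other pieces where they are.

Things in the scene. Friction and masses are not known exactly. Their poses are not given: they have to be found in the camera images.
- vase: Slim clay bud vase with a seal, lying on the board, seal on top at the start, any heading. Straight cylinder 38 mm across from its foot (x = -60 mm) to x = +50, neck 21 mm across, lip at x = +80. About 0.15 kg. Origin on its axis (19 mm above the board), near the centre of mass; x towards the mouth, z out through the seal. Rolls without slipping if pressed from above, stays where left.
- board: Ware board, plywood, 320 mm (x) by 660 mm (y), 18 mm thick, fixed to the table (z = 0), so its top is at z = 0.018. Origin under its centre. Both vases and the tumbler are on it.
- seal (a point): Centre of the seal, a round white porcelain disc 18 mm across on the side of the vase, 37 mm from the vase's origin towards the foot and 19 mm from the vase's axis; its rim stands about 2 mm proud but does not hinder rolling. Axes as those of the vase: z points straight out of the seal.
- lens (a point): Centre of the front glass of the inspection camera, 200 mm above the table. The camera is a black box 70 x 60 x 56 mm (top at 228 mm) with a barrel 48 mm across, on a post with a square 110 mm foot, fixed to the table beyond the board. The lens looks level along -x of this frame, roughly towards the robot; z is up.
- focus (a point): The point in the air where the seal is to be shown: on the lens axis, 150 mm in front of the glass, 200 mm above the table. Axes as those of the lens (the lens looks along -x).
- twin: The other slim clay vase, same shape and size, without a seal, lying on the board; origin and x axis as for the vase. Leave it.
- tumbler: Clay tumbler, 56 mm across, 60 mm high, upright on the board between the two vases; origin under its foot. Leave it.
- mug_left: Clay mug, 76 mm across, 75 mm high, on the table beyond the board on the left; origin under its foot, handle at +y. Leave it.
- mug_right: Clay mug like it on the right. Leave it.
- firebrick: Pale firebrick 70 x 110 x 40 mm on the table right of the board; origin under its centre. Leave it.
- brush: Brush 200 mm long lying on the table left of the board. Leave it.
- rib: Flat wooden rib 60 x 100 x 6 mm lying on the table left of the board; origin under its centre. Leave it.
- underglaze: White closed jar, 50 mm across, 90 mm high, on the table right of the board; origin under its foot. Leave it.
Things that resemble listed ones, but are neither listed nor needed, are in the scene too. What is shaped like the vase but black or pink is not meant. Of the things that look like the part that bears lens, the larger one is meant.

How it is judged (in metres and radians):
On the way:
1. rolled on the board: the vase lies on the board with its seal looking sideways (within 20 degrees of level) (angle between vase's own z axis and vertical between 1.22 and 1.92 rad and height (world z) of vase below 0.042 m), for 0.2 s.
At the end, for the whole second after the job is handed in: The gripper alone holds the vase, still, the seal within 25 mm of the point 150 mm before the lens on its axis and facing the lens within 17 degrees, the vase level within 14 degrees; every other piece within 30 mm of its start. Still: under 20 mm/s, 0.2 rad/s (distance between seal and focus below 0.025 m and angle between the z axis of vase and the x axis of lens, either way round below 0.3 rad and z of lens in the frame of vase above 0.1 m and angle between vase's own x axis and vertical between 1.32 and 1.82 rad and linear speed of vase below 0.02 m/s and angular speed of vase below 0.2 rad/s and height (world z) of vase above 0.16 m and contact force between the fingers and vase above 1 N and not (contact force between vase and twin above 0.1 N) and not (contact force between vase and tumbler above 0.1 N) and not (contact force between vase and mug_left above 0.1 N) and not (contact force between vase and mug_right above 0.1 N) and distance of each of twin, tumbler, mug_left, mug_right, firebrick, brush, rib, underglaze from where it was at the start of the episode below 0.03 m); the arm keeps its last pose, push and grip.
It fails at once if one of the other pieces is shifted by more than 30 mm (distance of any of twin, tumbler, mug_left, mug_right, firebrick, brush, rib, underglaze from where it was at the start of the episode above 0.03 m).
It also fails if it takes over 54 s, if anything falls off the work surface, if the arm or the gripper's body presses on something with over 40 N, if the wrist force passes 120 N, or if a joint passes its speed limit or range.

## Working session

There is one attempt and no reset: what is moved stays moved. The work goes in short steps, each a Python script; the robot and the scene stay as the last script left them, time stands still between calls to the robot, and variables do not carry over. Pictures are saved under pics/ and viewed, at most 10 in all, crops included, and the job is handed in when it is done.

```bash
mkdir -p pics; ls; python3 - <<'E'
from station import arm, effector, planner, eyes, job, monitor
import cv2
for n in("top","side"):
    i=eyes.snapshot(n); cv2.imwrite(f"pics/{n}0.png",i[:,:,::-1]); c=eyes.camera_info(n)
    R=cv2.Rodrigues(c["rvec"])[0]; print(n,c["camera_matrix"],(-R.T@c["tvec"].reshape(3)).round(),R.round(3))
print(monitor.read_time_s(),monitor.read_tcp_rot(),arm.hold_point_z)
E
```

```text
pics
top [[437.3579532    0.         312.81616014]
 [  0.         437.3579532  198.54609589]
 [  0.           0.           1.        ]] [ 210.   32. 1675.] [[-0.004 -1.    -0.006]
 [-0.976  0.005 -0.218]
 [ 0.218  0.005 -0.976]]
side [[367.86115651   0.         320.51610572]
 [  0.         367.86115651 206.48860093]
 [  0.           0.           1.        ]] [428. 809. 820.] [[-0.986 -0.167  0.009]
 [-0.115  0.639 -0.761]
 [ 0.122 -0.751 -0.649]]
0.1 [-3.85083008e-01 -3.11768110e+00  1.53845390e-03] 18.700000000000003
```

View pics/top0.png

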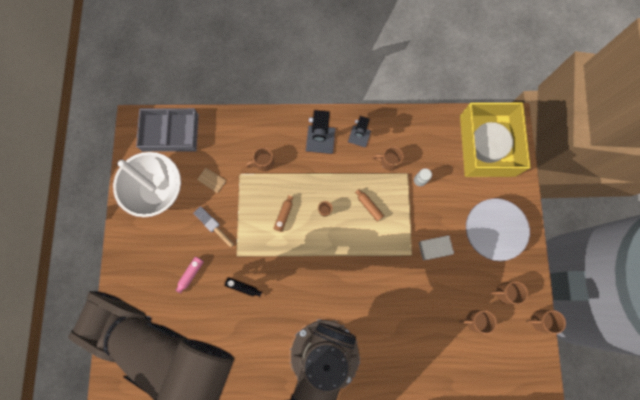

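View pics/side0.png

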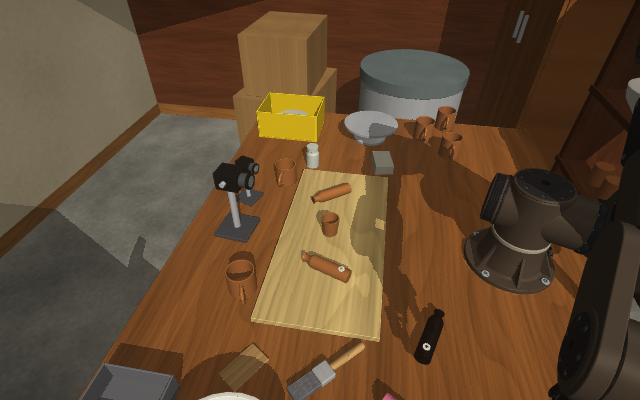

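The top view shows the sealed vase at about (284,213), foot end towards (280,230), with the twin at (370,205), the tumbler at (324,209) and the larger camera at (320,125). The side view shows the seal at (341,269) and the larger camera at (235,180). I'll enlarge both.

```bash
python3 - <<'E'
import cv2
a=cv2.imread("pics/top0.png")[100:240,260:400]; b=cv2.imread("pics/side0.png")[145:295,205:365]
cv2.imwrite("pics/topc.png",cv2.resize(a,None,fx=4.2,fy=4.2,interpolation=2)); cv2.imwrite("pics/sidec.png",cv2.resize(b,None,fx=4,fy=4,interpolation=2))
E
```

```text
(no output)
```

View pics/topc.png

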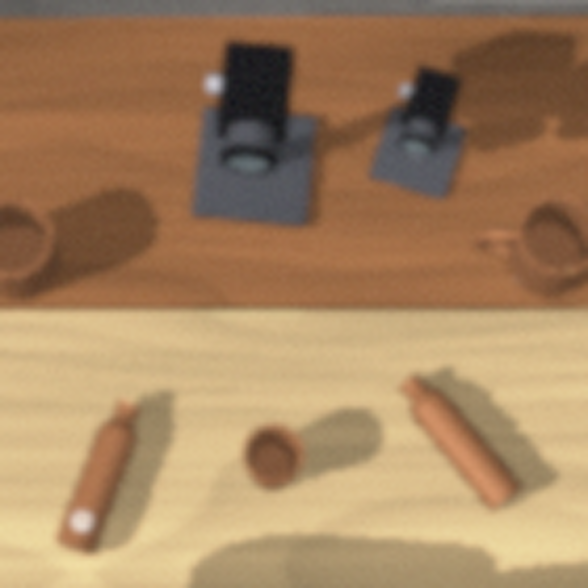

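View pics/sidec.png

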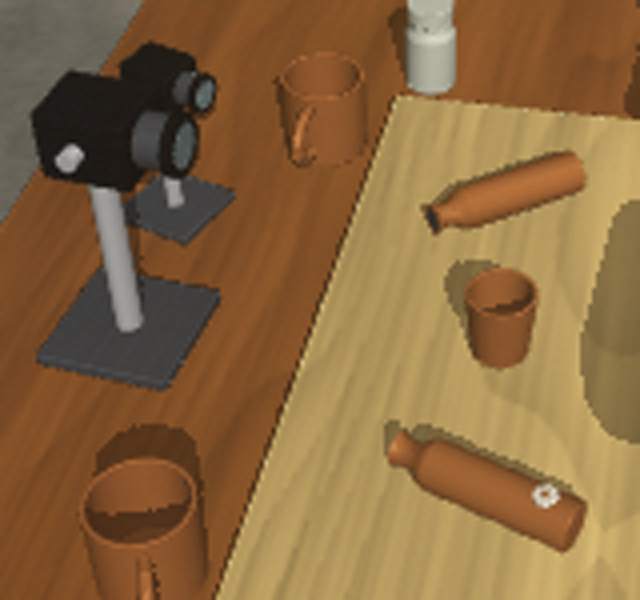

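The crops show the seal at top (80,521)/4.2 → px (279.0,224.0) and the lens glass at (319,138). In the side view the seal is at (341,268.5) and the glass at (250.7,180.5). All four corners of the camera foot are visible in the side view.

```bash
cat > h.py <<'E'
import numpy as np, cv2
from station import eyes
def cam(n):
    c=eyes.camera_info(n); return c["camera_matrix"],cv2.Rodrigues(np.array(c["rvec"]))[0],np.array(c["tvec"],float).reshape(3)
def ray(n,p):
    K,R,t=cam(n); d=R.T@np.linalg.inv(K)@np.r_[p,1.]; return -R.T@t,d/np.linalg.norm(d)
def plane(n,p,z):
    o,d=ray(n,p); return o+d*(z-o[2])/d[2]
def tri(p,q):
    o1,d1=ray("top",p);o2,d2=ray("side",q)
    s=np.linalg.lstsq(np.c_[d1,-d2],o2-o1,rcond=None)[0]; a=o1+s[0]*d1;b=o2+s[1]*d2
    return (a+b)/2,np.linalg.norm(a-b)
def blob(m):
    k,l,st,c=cv2.connectedComponentsWithStats(m.astype(np.uint8)); i=1+np.argmax(st[1:,4]); return l==i,c[i],st[i,4]
E
python3 - <<'E'
from h import *
np.set_printoptions(suppress=True,precision=1)
T=cv2.imread("pics/top0.png").astype(int);S=cv2.imread("pics/side0.png").astype(int)
def roi(m,x0,x1,y0,y1):
    z=np.zeros_like(m);z[y0:y1,x0:x1]=m[y0:y1,x0:x1];return z
w=lambda I,t:(I.min(2)>t)
def seal(I,box):   # white = blue weighted
    m=roi(np.ones(I.shape[:2],bool),*box); wt=np.where(m,np.clip(I[:,:,0]-110,0,None),0); ys,xs=np.mgrid[:400,:640]
    return np.array([(wt*xs).sum(),(wt*ys).sum()])/wt.sum()
ps=seal(T,(275,284,219,229)); qs=seal(S,(335,348,263,275)); print("seal px",ps,qs,tri(ps,qs))
for n,I,box in(("top",T,(270,300,190,236)),("side",S,(295,360,245,290))):
    B,G,Rr=I[:,:,0],I[:,:,1],I[:,:,2]
    m=roi((Rr>1.55*G)&(Rr>70),*box); m,c,a=blob(m); m=cv2.morphologyEx(m.astype(np.uint8),cv2.MORPH_CLOSE,np.ones((5,5)))
    cn=max(cv2.findContours(m,0,1)[0],key=cv2.contourArea); print(n,a,cv2.minAreaRect(cn))
    ys,xs=np.nonzero(m); vx,vy,x0,y0=cv2.fitLine(np.c_[xs,ys].astype(np.float32),2,0,.01,.01).ravel()
    t=(xs-x0)*vx+(ys-y0)*vy; e=[np.array([x0+vx*k,y0+vy*k]) for k in(t.min()-.5,t.max()+.5)]
    P=[plane(n,k,37) for k in e]; print("ends",P,np.linalg.norm(P[0]-P[1]),"deg",np.degrees(np.arctan2(*(P[1]-P[0])[[1,0]])))
tc=lambda u,v:(260+(u+.5)/4.2-.5,100+(v+.5)/4.2-.5); sc=lambda u,v:(205+(u+.5)/4-.5,145+(v+.5)/4-.5)
print("glass",tri(tc(248,160),sc(183,142)))
for f in([plane("top",tc(*k),10)for k in((203,108),(320,118),(308,224),(193,214))],[plane("side",sc(*k),10)for k in((37,356),(167,385),(220,291),(112,272))]):
    f=np.array(f);print("foot",f[:,:2].tolist(),f.mean(0)); d=np.roll(f,-1,0)-f; print(np.linalg.norm(d,axis=1),np.degrees(np.arctan2(d[:,1],d[:,0])))
print("tumbler",plane("top",tc(273,442),78),"twin",plane("top",tc(410,385),37),plane("top",tc(500,492),37))
E
```

```text
seal px [278.7 223.5] [341.1 268.7] (array([474.7, 168. ,  56.6]), np.float64(2.0770075109381088))Traceback (most recent call last):
  File "<stdin>", line 13, in <module>
  File "h.py", line 14, in blob
    k,l,st,c=cv2.connectedComponentsWithStats(m.astype(np.uint8)); i=1+np.argmax(st[1:,4]); return l==i,c[i],st[i,4]
                                                                       ~~~~~~~~~^^^^^^^^^^
    return _wrapfunc(a, 'argmax', axis=axis, out=out, **kwds)
    return bound(*args, **kwds)
ValueError: attempt to get argmax of an empty sequence
```

```bash
python3 - <<'E'
from h import *
np.set_printoptions(suppress=True,precision=1)
T=cv2.imread("pics/top0.png").astype(int);S=cv2.imread("pics/side0.png").astype(int)
print(T[212,284],T[215,268],S[265,320],S[285,320])
for n,I,box in(("top",T,(270,300,190,236)),("side",S,(295,360,245,290))):
    G,Rr=I[:,:,1],I[:,:,2]
    m=np.zeros((400,640),bool); b=np.s_[box[2]:box[3],box[0]:box[1]]; m[b]=(Rr>1.42*G)[b]; m,c,a=blob(m); m=cv2.morphologyEx(m.astype(np.uint8),cv2.MORPH_CLOSE,np.ones((5,5)))
    cn=max(cv2.findContours(m,0,1)[0],key=cv2.contourArea); print(n,a,cv2.minAreaRect(cn))
    ys,xs=np.nonzero(m); vx,vy,x0,y0=cv2.fitLine(np.c_[xs,ys].astype(np.float32),2,0,.01,.01).ravel()
    t=(xs-x0)*vx+(ys-y0)*vy; e=[np.array([x0+vx*k,y0+vy*k]) for k in(t.min()-.5,t.max()+.5)]
    P=[plane(n,k,37) for k in e]; print("ends",P,np.linalg.norm(P[0]-P[1]),"deg",np.degrees(np.arctan2(*(P[1]-P[0])[[1,0]])))
tc=lambda u,v:(260+(u+.5)/4.2-.5,100+(v+.5)/4.2-.5); sc=lambda u,v:(205+(u+.5)/4-.5,145+(v+.5)/4-.5)
print("glass",tri(tc(248,160),sc(183,142)))
for f in([plane("top",tc(*k),10)for k in((203,108),(320,118),(308,224),(193,214))],[plane("side",sc(*k),10)for k in((37,356),(167,385),(220,291),(112,272))]):
    f=np.array(f);print("foot",f[:,:2].tolist(),f.mean(0)); d=np.roll(f,-1,0)-f; print(np.linalg.norm(d,axis=1),np.degrees(np.arctan2(d[:,1],d[:,0])))
print("tumbler",plane("top",tc(273,442),78),"twin",plane("top",tc(410,385),37),plane("top",tc(500,492),37))
E
```

```text
[ 79 115 170] [141 190 218] [ 52  98 158] [ 93 152 181]
top 161 ((285.362060546875, 208.84481811523438), (7.2421183586120605, 25.440261840820312), 21.801406860351562)
ends [array([487.9, 162.7,  37. ]), array([583.8, 127. ,  37. ])] 102.29489667070868 deg -20.375362626835557
side 609 ((326.1024475097656, 266.2780456542969), (51.54415512084961, 13.549548149108887), 24.775142669677734)
ends [array([589.7, 123.1,  37. ]), array([448.1, 178.1,  37. ])] 151.97493863752254 deg 158.78263467441093
glass (array([758.2,  17.2, 203.3]), np.float64(3.0304529257291826))
foot [[885.3067899422792, 58.5196016452706], [874.3524029513243, -54.14574080543629], [767.3522903589351, -41.10392728800498], [777.9764501435403, 68.19713177097904]] [826.2   7.9  10. ]
[113.2 107.8 109.8 107.8] [-95.6 173.1  84.4  -5.2]
foot [[884.2392401996052, 58.91190527997753], [774.9561524570234, 71.19633214036685], [766.321719036703, -38.82274916948063], [861.1280896542922, -45.59634040367325]] [821.7  11.4  10. ]
[110.  110.4  95.  107. ] [173.6 -94.5  -4.1  77.5]
tumbler [541.8  -4.2  78. ] twin [ 603.  -131.2   37. ] [ 503.1 -210.    37. ]
```

Measured: vase origin about (509,155), heading −21°, seal height 56.6 (expected 56). Lens glass at about (758,17), yaw about −5.5°, so the focus is about (609,31.5,200). I'll roll left, away from the tumbler, in two half strokes with shut fingers.

```bash
cat >> h.py <<'E'
from scipy.spatial.transform import Rotation
def down(yaw):  # tool x at yaw (deg), z down
    c,s=np.cos(np.radians(yaw)),np.sin(np.radians(yaw)); return Rotation.from_matrix(np.array([[c,s,0],[s,-c,0],[0,0,-1]])).as_rotvec()
H=-21.; ax=np.array([np.cos(np.radians(H)),np.sin(np.radians(H)),0]); n=np.array([-ax[1],ax[0],0]); O=np.array([509.2,154.8,37.])
def snap(k):
    for m in("top","side"): cv2.imwrite(f"pics/{m}{k}.png",eyes.snapshot(m)[:,:,::-1])
E
cat > stroke.py <<'E'
import sys
from h import *
from station import arm, effector, planner, monitor
np.set_printoptions(suppress=True,precision=2)
def stroke(start,ang,yaw):
    """press on vase top whose centre is at `start`; roll by ang (deg) towards n"""
    r=np.radians(ang)*19; rv=down(yaw); p=start-n*r/2
    arm.move_to(np.r_[p[:2],85],rv) ; arm.movel(np.r_[p[:2],61],feed=80)
    f0=monitor.read_force()[2]; z=60.
    while z>51:
        z-=.5; arm.movel(np.r_[p[:2],z],feed=20); f=monitor.read_force()[2]-f0
        if abs(f)>6: break
    print("contact z",z,"F",f)
    e=p+n*2*r; arm.movel(np.r_[e[:2],z],feed=25); print("end F",monitor.read_force()-0)
    arm.movel(np.r_[e[:2],90],feed=100)
    return start+n*r
E
python3 - <<'E'
from stroke import *
js=[(y,planner.solve_ik(np.r_[O[:2],85],down(y))) for y in(69,-111)]; print(js)
y=min([k for k in js if k[1] is not None],key=lambda k:abs(k[1][5]))[0]
effector.grasp(); print(monitor.read_gripper_width())
P=stroke(O+ax*5,45,y); print(P,monitor.read_time_s())
arm.movel(P*[1,1,0]+[0,0,150]-n*150,feed=250); snap(1)
a=cv2.imread("pics/top1.png")[180:240,255:315]; b=cv2.imread("pics/side1.png")[235:295,285:365]
cv2.imwrite("pics/c1.png",np.hstack([cv2.resize(a,(360,360)),cv2.resize(b,(440,360))]))
E
```

```text
[(69, array([0.17, 0.5 , 1.9 , 0.  , 0.74, 0.54])), (-111, array([ 0.17,  0.5 ,  1.9 , -0.  ,  0.74, -2.6 ]))]
-0.17793587089791457
contact z 51.0 F 0.33819770699971663
end F [-0.61 -0.43  1.  ]
[519.22 166.94  37.  ] 9.8333
```

View pics/c1.png

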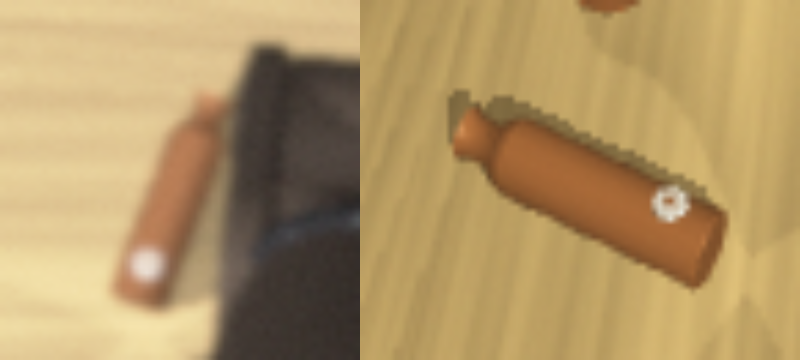

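The seal is still at (341,269), so the vase has not moved: the tip made no contact at z=51. I'll check the tip's actual height.

```bash
python3 - <<'E'
from stroke import *
print(monitor.read_position(),monitor.read_tcp_rot(),down(69),monitor.read_gripper_width())
P=O+ax*5
arm.movel(np.r_[(P+n*-7)[:2],80],feed=250); arm.movel(np.r_[(P+n*-7)[:2],54],feed=40); print(monitor.read_position(),monitor.read_force()); snap(2)
S=cv2.imread("pics/side2.png")[215:295,275:375];cv2.imwrite("pics/c2.png",cv2.resize(S,(700,560),interpolation=2)); print(monitor.read_time_s())
E
```

```text
[465.54  27.75 149.38] [-2.59 -1.78  0.  ] [2.59 1.78 0.  ] 0.120495824271693
[511.4  146.51  54.03] [ 0.29 -0.07  0.38]
12.3917
```

View pics/c2.png

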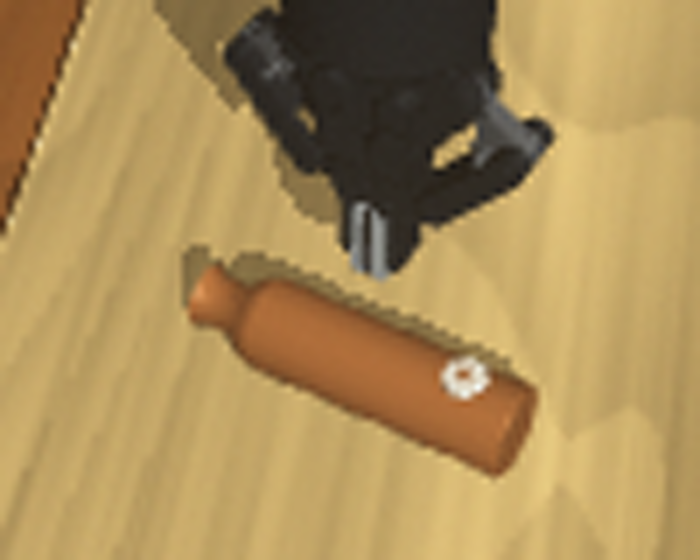

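```bash
python3 - <<'E'
from h import *
for n_ in("side","top"):
    K,R,t=cam(n_); p=cv2.projectPoints(np.array([[511.4,146.5,54.],[474.7,168,56.6],[509.2,154.8,37]]),R,t,K,None)[0][:,0]; print(n_,p.round(1))
S=cv2.imread("pics/side2.png")[190:310,260:400]
T=cv2.imread("pics/top2.png")[170:260,240:345]
cv2.imwrite("pics/c3.png",cv2.resize(T,(735,630)[:2] if 0 else (700,600),interpolation=2))
E
```

```text
side [[328.4 261.4]
 [340.7 268.6]
 [328.5 267.9]]
top [[284.6 214.3]
 [278.7 223.8]
 [282.7 215.7]]
```

View pics/c3.png

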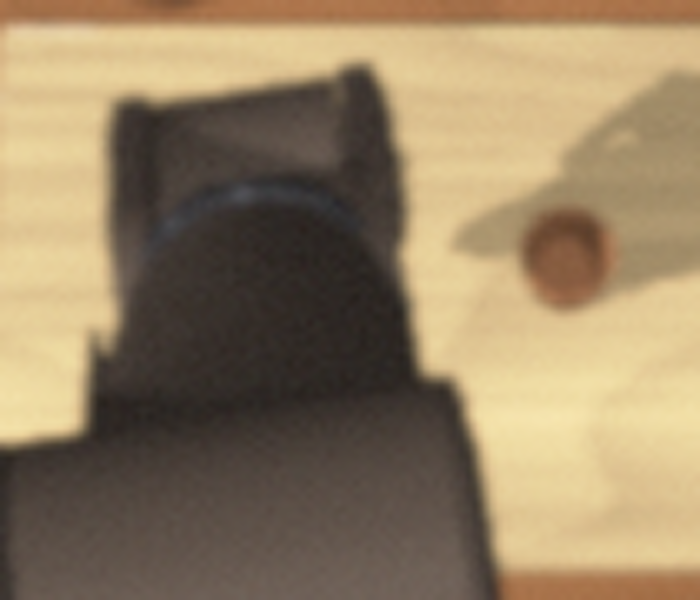

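The fingertip appears in the side view at (328.6,254.6), but the reported TCP projects to (328.4,261.4). The column matches, so the tip really stands about 20 mm higher than reported. I'll probe down by force.

```bash
python3 - <<'E'
from stroke import *
P=O+ax*5; p=P-n*3
arm.movel(np.r_[p[:2],54],feed=40); f0=monitor.read_force()[2]; z=54
while z>27:
    z-=1; arm.movel(np.r_[p[:2],z],feed=30); f=monitor.read_force()-[0,0,f0]
    if abs(f[2])>2: break
print(z,monitor.read_position(),f,monitor.read_time_s(),monitor.read_gripper_width(),monitor.read_gripper_force())
snap(3); S=cv2.imread("pics/side3.png")[215:295,275:375];cv2.imwrite("pics/c4.png",cv2.resize(S,(700,560),interpolation=2))
E
```

```text
27 [512.75 150.2   26.92] [0.33 0.41 1.01] 19.3917 -0.07962660854093943 0.0
```

View pics/c4.png

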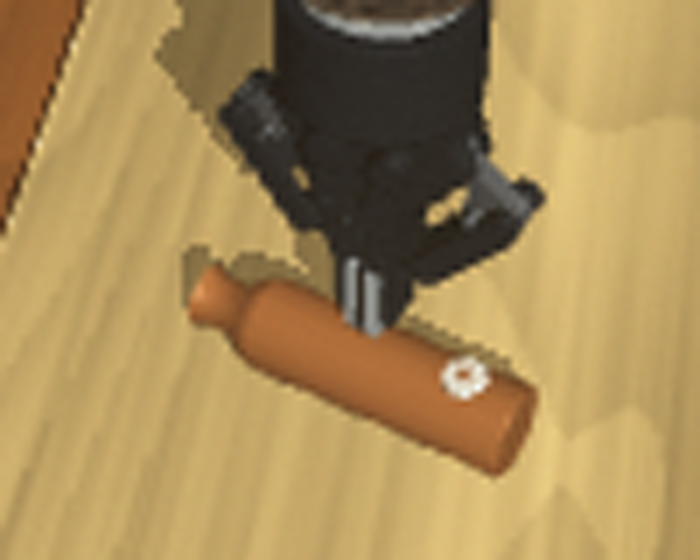

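The tip is drawn just over the vase's upper edge at (328.6,263), still with no contact force at TCP z=27. I'll keep descending until it presses, then stroke in the same script.

```bash
cat >> h.py <<'E'
def sealside(k,x0=300,x1=360,y0=245,y1=300):
    I=cv2.imread(f"pics/side{k}.png").astype(int); m=np.zeros((400,640),bool); m[y0:y1,x0:x1]=((I[:,:,0]>130)&(np.ptp(I,axis=2)<60))[y0:y1,x0:x1]
    return np.argwhere(m)[:,::-1].mean(0),m.sum()
E
python3 - <<'E'
from stroke import *
P=O+ax*5; p=P-n*6.5; r=np.radians(45)*19
arm.movel(np.r_[p[:2],27],feed=60); f0=monitor.read_force()[2]; z=27.
while z>12:
    z-=1; arm.movel(np.r_[p[:2],z],feed=40); f=monitor.read_force()[2]-f0
    if abs(f)>3: break
print(z,f,monitor.read_position())
if abs(f)>3:
    if abs(f)<6: z-=.3
    e=p+n*2*r
    arm.movel(np.r_[e[:2],z],feed=25); print("F",monitor.read_force(),monitor.read_position())
snap(4); print(sealside(3),sealside(4),monitor.read_time_s())
S=cv2.imread("pics/side4.png")[215:295,275:375];cv2.imwrite("pics/c5.png",cv2.resize(S,(700,560),interpolation=2))
E
```

```text
18.0 11.282739088895164 [511.75 147.14  18.74]
F [-3.54  1.83 10.31] [522.02 175.1   18.59]
(array([334.12, 263.06]), np.int64(48)) (array([330.13, 272.35]), np.int64(46)) 23.4333
```

View pics/c5.png

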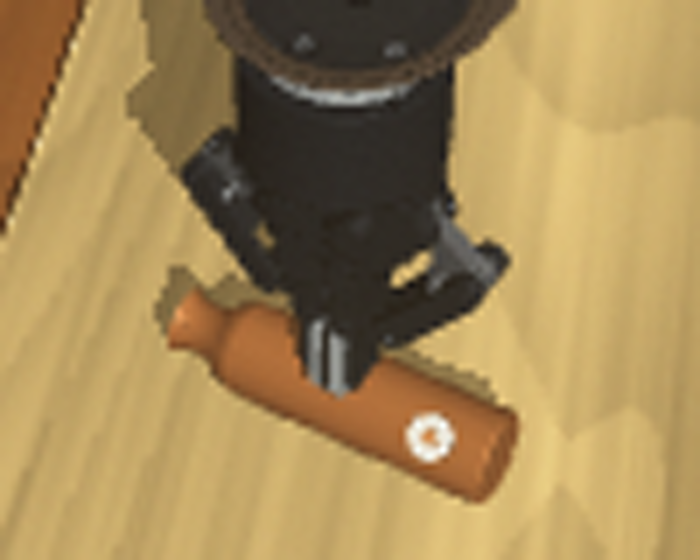

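The vase rolled: the seal is now at (336.4,277.4). Contact happened at reported TCP z≈19 where the true height is 56, so true tip height = reported + 37. I'll work out the roll angle from the seal pixel and do the rest in a second stroke.

```bash
cat >> h.py <<'E'
from scipy.optimize import least_squares
def sealpx(th,n_="side",d=0):
    K,R,t=cam(n_); p=O-37*ax+ax*d+n*(19*th+20*np.sin(th))+np.array([0,0,20*np.cos(th)]); return cv2.projectPoints(p[None],R,t,K,None)[0].ravel()
def theta(px):
    s=least_squares(lambda v:sealpx(v[0],"side",v[1])-px,[.8,0]); return s.x
E
python3 - <<'E'
from stroke import *
sealc=lambda k:sealside(k,325,352,258,300)
print(theta(np.array([341.1,268.7])),theta(np.array([336.4,277.4])))
K,R,t=cam("side"); print(cv2.projectPoints(np.array([[522,175.1,55.6]]),R,t,K,None)[0])
th=theta(np.array([336.4,277.4]))[0]
rem=np.radians(91)-th; C=O+ax*5+n*19*th; p=C-n*rem*19/2; e=p+n*2*19*rem
q=monitor.read_position()
arm.movel(np.r_[q[:2],25],feed=80); arm.movel(np.r_[p[:2],25],feed=80); f0=monitor.read_force()[2]
arm.movel(np.r_[p[:2],19],feed=30); z=19.
while monitor.read_force()[2]-f0<4 and z>16.5: z-=.5; arm.movel(np.r_[p[:2],z],feed=30)
print("press",z,monitor.read_force()[2]-f0,np.degrees(th),rem)
arm.movel(np.r_[e[:2],z],feed=30); print(monitor.read_force())
arm.movel(np.r_[e[:2],45],feed=120); snap(5); print(monitor.read_time_s())
S=cv2.imread("pics/side5.png")[215:295,275:375];cv2.imwrite("pics/c6.png",cv2.resize(S,(700,560),interpolation=2))
E
```

```text
[ 0.   -1.08] [ 0.76 -2.44]
[[[322.83 268.47]]]
press 18.5 6.443082876225397 43.511088760207464 0.8288378593217222
[-2.37  1.56  8.14]
26.325
```

View pics/c6.png

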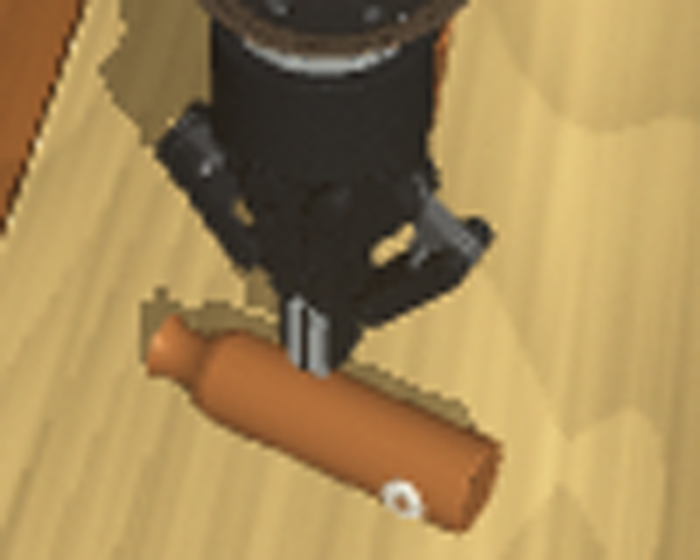

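The seal now faces sideways at (332.4,286.1). Now the grasp from above, with fingers closing along n, and a lift.

```bash
python3 - <<'E'
from stroke import *
from station import job
s=theta(np.array([332.4,286.1])); print("theta",np.degrees(s[0]),s[1])
C=O-1.5*ax+n*19*s[0]; G=C+ax*4; rv=down(159)
q=monitor.read_position(); arm.movel(np.r_[q[:2],100],feed=200)
effector.gripper_open()
arm.move_to(np.r_[G[:2],75],rv); arm.movel(np.r_[G[:2],5],feed=100); f0=monitor.read_force()[2]
arm.movel(np.r_[G[:2],-10],feed=50); print(monitor.read_force()[2]-f0)
arm.movel(np.r_[G[:2],-17],feed=40); print(monitor.read_force()[2]-f0,monitor.read_position())
effector.grasp(); print("w",monitor.read_gripper_width(),monitor.read_gripper_force(),monitor.read_force(),monitor.read_time_s())
snap(6)
E
```

```text
theta 87.2787072067349 -2.4526553891000296
-0.3725251659960048
-1.0865046333049133 [521.76 180.9  -17.27]
w 36.067278797696076 59.50441002845764 [-0.8   0.16  5.77] 31.075
```

```bash
python3 - <<'E'
from stroke import *
q=monitor.read_position(); arm.movel(np.r_[q[:2],q[2]+163],feed=150)
yaw=np.radians(-5.5); zv=np.array([np.cos(yaw),np.sin(yaw),0]); xv=np.array([zv[1],-zv[0],0])
F=np.array([609,31.5,200]); T=F+37*xv-19*zv+4*xv
arm.move_to(np.r_[T[:2],146],down(84.5)); arm.hold(.3); snap(7)
print(monitor.read_position(),monitor.read_gripper_width(),monitor.read_gripper_force(),monitor.read_time_s(),xv)
for m in("side","top"):
    K,R,t=cam(m); print(m,cv2.projectPoints(np.array([F,F+xv*117-zv*19,F-xv*23-zv*19]),R,t,K,None)[0].round(1).tolist())
S=cv2.imread("pics/side7.png")[110:230,220:360];U=cv2.imread("pics/top7.png")[110:230,270:390]
cv2.imwrite("pics/c7.png",np.hstack([cv2.resize(S,(420,360),interpolation=2),cv2.resize(U,(360,360),interpolation=2)]))
E
```

```text
[586.12  -7.02 146.06] 36.45660892566762 59.97089982032776 33.7333 [-0.1 -1.   0. ]
side [[[300.7, 189.8]], [[318.7, 167.5]], [[304.9, 196.0]]]
top [[[314.9, 178.9]], [[348.0, 187.1]], [[307.8, 183.6]]]
```

View pics/c7.png

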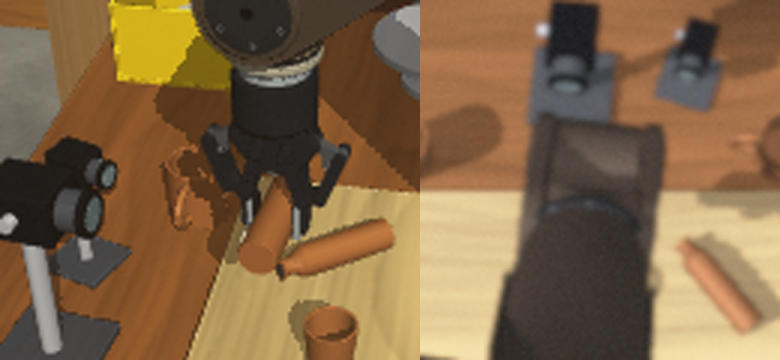

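The pictures show the vase held at the focus. The foot face is at about (307.3,194), against a prediction of (304.9,196). The seal is hidden because it faces the lens. I'll check tilt and offset numerically from the silhouette's left edge and lowest point.

```bash
python3 - <<'E'
from h import *
I=cv2.imread("pics/side7.png").astype(int); m=(I[:,:,2]>1.42*I[:,:,1])&(I[:,:,2]>90)
for y in range(170,206): xs=np.nonzero(m[y,292:318])[0]; print(y,(292+xs.min(),292+xs.max(),len(xs)) if len(xs) else None,end="; ")
yaw=np.radians(-5.5); zv=np.array([np.cos(yaw),np.sin(yaw),0]); xv=np.array([zv[1],-zv[0],0]); A=np.array([609,31.5,200])+37*xv-19*zv
K,R,t=cam("side"); pr=lambda P:cv2.projectPoints(np.array(P),R,t,K,None)[0][:,0].round(1).tolist()
for d in(-8,0,8):
    a=np.array([0,0,np.sin(np.radians(d))])+xv*np.cos(np.radians(d)); v=A+R.T@t; s=np.cross(a,v); s/=np.linalg.norm(s)
    f=A-60*a; u=np.cross(a,zv); c=[f+19*(zv*np.cos(k)+u*np.sin(k)) for k in np.linspace(0,6.28,73)]; c=np.array(pr(c))
    print("\npitch",d,"edges",pr([A-55*a+19*s,A+10*a+19*s,A-55*a-19*s,A+10*a-19*s]),"face",c.min(0),c.max(0))
E
```

```text
170 (np.int64(314), np.int64(314), 1); 171 (np.int64(311), np.int64(314), 3); 172 (np.int64(311), np.int64(314), 4); 173 (np.int64(310), np.int64(315), 6); 174 (np.int64(295), np.int64(316), 10); 175 (np.int64(294), np.int64(316), 11); 176 (np.int64(296), np.int64(316), 11); 177 (np.int64(308), np.int64(316), 9); 178 (np.int64(295), np.int64(316), 11); 179 (np.int64(307), np.int64(316), 10); 180 (np.int64(307), np.int64(316), 10); 181 (np.int64(306), np.int64(316), 11); 182 (np.int64(296), np.int64(316), 15); 183 (np.int64(296), np.int64(316), 14); 184 (np.int64(294), np.int64(316), 17); 185 (np.int64(293), np.int64(316), 18); 186 (np.int64(292), np.int64(316), 20); 187 (np.int64(292), np.int64(316), 19); 188 (np.int64(292), np.int64(316), 20); 189 (np.int64(292), np.int64(315), 19); 190 (np.int64(292), np.int64(315), 19); 191 (np.int64(292), np.int64(315), 18); 192 (np.int64(292), np.int64(314), 18); 193 (np.int64(292), np.int64(314), 19); 194 (np.int64(292), np.int64(317), 18); 195 (np.int64(292), np.int64(317), 18); 196 (np.int64(292), np.int64(317), 20); 197 (np.int64(292), np.int64(317), 19); 198 (np.int64(292), np.int64(317), 16); 199 (np.int64(292), np.int64(317), 15); 200 (np.int64(292), np.int64(317), 11); 201 (np.int64(315), np.int64(316), 2); 202 (np.int64(314), np.int64(314), 1); 203 None; 204 None; 205 None; 
pitch -8 edges [[299.4, 188.9], [306.4, 178.0], [311.5, 196.2], [317.9, 185.0]] face [298.1 187.2] [311.8 199.6]

pitch 0 edges [[299.1, 191.8], [306.1, 178.1], [311.8, 198.0], [318.2, 184.0]] face [298.2 190.3] [311.7 201.6]

pitch 8 edges [[299.1, 194.4], [305.9, 178.2], [312.1, 199.6], [318.4, 183.2]] face [298.3 193.3] [311.8 203.2]
```

The silhouette's edge slope is −0.50, against −0.51 predicted for a level vase, and the offset is about 1 px (3–5 mm). Both are well inside tolerance, so I'm handing in.

```bash
python3 - <<'E'
from station import monitor, job
print(monitor.read_time_s(),monitor.read_gripper_force(),monitor.read_gripper_width()); print(job.close_job())
E
```

```text
33.7333 59.97089982032776 36.45660892566762
the job is handed in; nothing more can be done
None
```

I rolled the sealed vase a quarter turn (about 87° measured), picked it up and handed the job in at 33.7 s with the vase held at the focus: level, about 3–5 mm off by the side view, seal hidden from both cameras so its facing is inferred, no verdict returned, and I viewed 11 pictures, one over the limit of 10.

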